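# Clamp the tube rack with the eccentric knob

## Robot

A 6-joint arm with a two-finger parallel gripper is mounted at the origin on the work surface. World frame = base frame: x ahead of the robot, y to its left, z up, the work surface at z = 0. Lengths are in m, angles in rad, forces in N, time in s.
With the tool pointing down it reaches from about 0.3 to 0.85 m from the base axis. Payload 4.2 kg.
Tool frame: the origin (TCP) lies at the very end of the fingers, on their centre line; the grasp point (between the pads) lies 19 mm behind it; z points along the fingers, y is the line along which they close (so a half turn about z gives the same grasp; the last joint's range is limited). The gripper opens to 91 mm and grips with 3 to 60 N. Pads are 32 mm wide; open, the fingers measure 118 mm over their backs; the gripper's body (76 mm by 178 mm) begins 60 mm behind the grasp point.
Start: joints at [1.204, 0.32, 1.565, -0, 1.257, -0.02], TCP at [0.195, 0.541, 0.188] pointing down, gripper open.
Joint ranges: [-3.11, 3.11], [-0.84, 2.01], [0.21, 2.61], [-1.34, 4.49], [0.05, 2.63], [-2.56, 2.56]. Speed limits (rad/s): [2.57, 2.57, 3.14, 3.14, 3.14, 3.14].

## Interface

Orientations are given as a rotation vector (axis times angle).
In Python, from rig import robot, vision, workorder, finder gives the robot as it stands.
- The arm moves only by the tool apply_moves, never from a script. Its argument "series" is a list of rows, each an object with "travel": the shift along the world's x, y, z in mm, a list of three; "turn": the turn about the world's z in degrees. In form: [{"travel": [dx, dy, dz], "turn": turn}, ...]. A call has 1 to 12 rows; each row shifts and turns the commanded pose from where the row before left it; what a row does not reach is not made up. A row lasts 1/10 s, in which the tool goes at most 50 mm and 8.59 degrees, less where a joint would pass 70% of its speed; a pose out of reach is approached as far as the arm can. A call with a gripper value outside its range is refused whole. "jaw" is the finger opening in mm, from 0 to 91.2, set as the call begins (left out, the last holds). The fingers move at their own pace and stop on an object; "force" is the grip in N (left out, the last holds). Time passes only in rows, so rows that do not move let the fingers close. It gives the time, the measured TCP pose, the force, the opening and the grip force at its end, in the units of the state.
- robot.get_obs(): the state, without advancing time (a new reading comes with each control period).
- vision.grab_frame(name): name is "scene" or "top" or "wrist"; returns (picture, depth): 420x560x3 uint8, red, green, blue; 420x560 float32, m along the optical axis (not along the pixel's ray), 0 where there is no reading.
- vision.calibration(name): a dict with "fx", "fy", "cx", "cy" (pixels), "origin" and "rotation" of the camera in the world; the wrist camera has in their place "mount" (4x4, takes a point from camera to tool coordinates, whose origin is the TCP and whose axes are the flange's). Camera axes: x right, y down, z forward; pixel columns grow to the right and rows downward; lengths in m; the calibration is good to about 2 mm. A picture is of the moment at which its call begins: read the wrist's pose just before it. calibration takes no time and is no camera call.
- workorder.job_done(): hands the job in; it is judged then, once.
Trained networks look in the newest picture that a camera, given by its name, has taken for a name from the list of things; names that differ only in an ending like _2 or _b are one class to them, and where a whole thing is asked for, a point or a joint stands for the part that bears it (a point fixed in the world has none). Each returns a list of dicts, best first, with "confidence" (0 to 1); they miss things now and then, are a little off and sometimes report something else, mostly with a low value. They report only what shows in the picture. A call takes as long as a camera call. They do not tell look-alikes from the thing itself.
- finder.look_for(thing, camera): "location" ([x, y, z] in m, in world coordinates, good to about 4 mm: the middle of the surface that is visible of it).
- finder.regions_of(thing, camera): "pixels" (420x560 bool, what is visible of it).
- finder.spot_point(thing, camera): "location" ([x, y, z] in m, in world coordinates, good to about 4 mm: a listed point, or the origin of a listed thing).
The state is a dict: "time_s": time; "qpos": joint angles; "qvel": joint speeds; "joint_efforts": joint torques, N m; "tcp_pos": TCP position; "tool_rot": TCP orientation; "wrist_force": force on the tool from outside, world axes, zero at the start; "torque": the same for the moment, N m; "finger_gap": finger opening in m; "finger_force": force on a finger pad.
Only numpy, scipy, OpenCV 4.12 (cv2) and the standard library are available. Lean on these libraries where they do the work, as an engineer would, in place of code of your own. Each camera call takes 0.05 s, during which the arm holds its last target. There are 200 camera calls.

## Task

On the laboratory bench stand two identical clamping stations, one holding a rack of capped microtubes, the other empty. Turn the eccentric knob of the loaded station clockwise until its off-centre lobe points at the rack and bears firmly on it, clamping the rack against the sprung pad, then let go. Leave the empty station's knob as it is and do not tip or lift the rack.

Things in the scene. Friction and masses are not known exactly. Their poses are not given: they have to be found in the camera images.
- clamp_knob: Eccentric knob of the loaded station. Grey grip bar 46x12 mm, 30 tall; below it on the same stem a steel disc, 44 dia, 22 thick, centre 16 off axis (the lobe). Origin: on the axis, mid-bar, 95 above the bench. z up, x along bar to the lobe (tip at 38), y across the bar. Starts 1.1-1.35 rad short of the rack, turns clockwise from above; tightest with x at the rack, tight within 0.35 rad. Stays put.
- tube_rack: Loose black rack of white-capped tubes, 70 mm (x) by 100 mm (y), 35 high, caps to 43, 0.22 kg, on the loaded station's 200x140 mm aluminium plate (top 20 mm above the bench), between low side guides. Origin: centre of underside; z up, x towards the knob's axis, 67 mm away at the start, 73 when clamped. A few mm of play.
- clamp_pad (a joint): Rubber-faced sprung pad (12x90x24 mm) of the loaded station, at the rack's side away from the knob: 0 at rest, grows (m) as the rack pushes it back, stop at 0.006. Spring 2 N/mm; reads about 0.0015 to 0.003 when the clamp is tight.
- spare_lobe (a point): Lobe tip of the identical knob of the other, empty station (to be left alone), 38 mm from that knob's axis and 48 mm above the bench; x points outward from the axis along the bar, z up.
Not all that is in view belongs to the job. Leave any blue look-alike of the tube_rack alone.

How it is judged:
At the end, for the whole second after the job is handed in: The lobe of the loaded station's knob presses on the rack with more than 1.5 N, the sprung pad is pushed back by more than 0.8 mm, the rack stands upright (within 0.1 rad) and at rest, and the empty station's lobe tip is within 8 mm of where it was (contact force between clamp_knob and tube_rack above 1.5 N and value of joint clamp_pad above 0.0008 m and angle between tube_rack's own z axis and vertical below 0.1 rad and linear speed of tube_rack below 0.02 m/s and distance of spare_lobe from where it was at the start of the episode below 0.008 m); the robot touches nothing.
It fails at once if the tube rack is tipped by more than 0.2 rad (angle between tube_rack's own z axis and vertical above 0.2 rad).
It fails at once if the tube rack is lifted more than 15 mm off the plate (height (world z) of tube_rack above 0.035 m).
It fails at once if the empty station's knob is turned (lobe tip moved more than 8 mm) (distance of spare_lobe from where it was at the start of the episode above 0.008 m).
It also fails if it takes over 32 s, if anything falls off the work surface, if the arm or the gripper's body presses on something with over 40 N, if the wrist force passes 120 N, or if a joint passes its speed limit or range.

## Working session

There is one attempt and no reset: what is moved stays moved. The work goes in short steps, Python scripts to look and compute and a tool call to move; the robot and the scene stay as the last step left them, time stands still between calls to the robot, and variables do not carry over. Pictures are saved under pics/ and viewed, at most 10 in all, crops included, and the job is handed in when it is done.

Besides the shell and the picture viewer there is one more tool, called as name([rows], argument=value, ...), one row to a line, values as JSON. apply_moves: Moves the arm, as the interface text tells. Its arguments: {"type":"object","properties":{"series":{"type":"array"},"jaw":{"type":"number"},"force":{"type":"number"}},"required":["series"]}

```bash
mkdir -p pics; cat > h.py <<'E'
from rig import robot, vision, workorder, finder
import numpy as np, cv2
def save(n,img): cv2.imwrite('pics/'+n,cv2.cvtColor(np.ascontiguousarray(img),cv2.COLOR_RGB2BGR))
def world(cam,depth,us,vs):
    c=vision.calibration(cam); us=np.asarray(us);vs=np.asarray(vs)
    d=depth[vs,us]
    p=np.stack([(us-c['cx'])/c['fx']*d,(vs-c['cy'])/c['fy']*d,d],-1)
    return p@np.array(c['rotation']).T+np.array(c['origin'])
def proj(cam,p):
    c=vision.calibration(cam); q=(np.asarray(p)-np.array(c['origin']))@np.array(c['rotation'])
    return (c['fx']*q[...,0]/q[...,2]+c['cx'],c['fy']*q[...,1]/q[...,2]+c['cy'])
E
python3 - <<'E'
from h import *
p,d=vision.grab_frame('top'); save('top.png',p); np.savez('top.npz',p=p,d=d)
for t in ['clamp_knob','tube_rack','clamp_pad','spare_lobe']:
    for f in ('look_for','spot_point'):
        try:
            for r in getattr(finder,f)(t,'top'): print(t,f,np.round(r['location'],3),round(r['confidence'],2),np.round(proj('top',r['location'])))
        except Exception as e: print(t,f,e)
p,d=vision.grab_frame('scene'); save('scene.png',p)
E
```

```text
clamp_knob look_for invalid index to scalar variable.
clamp_knob spot_point invalid index to scalar variable.
tube_rack look_for invalid index to scalar variable.
tube_rack spot_point invalid index to scalar variable.
clamp_pad look_for invalid index to scalar variable.
clamp_pad spot_point it knows: clamp_knob, spare_lobe, tube_rack
spare_lobe look_for invalid index to scalar variable.
spare_lobe spot_point invalid index to scalar variable.
```

View pics/top.png

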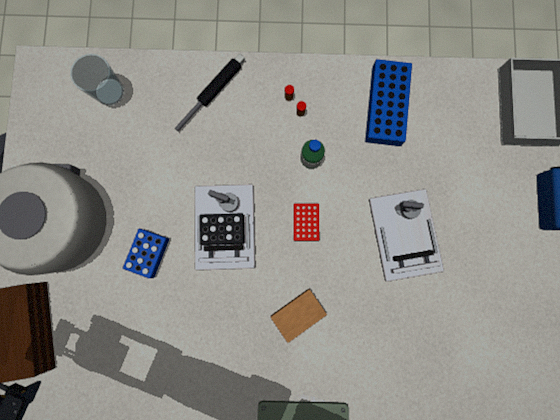

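View pics/scene.png

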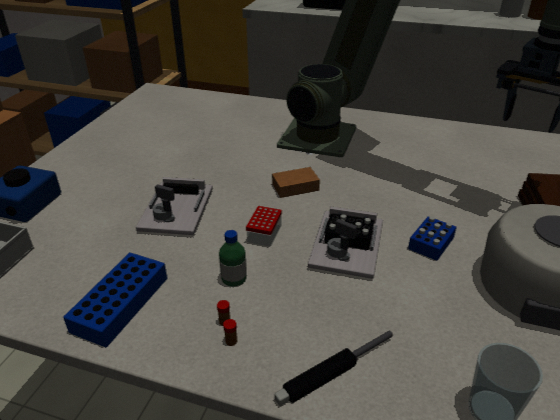

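The loaded station is at about (225,227), with its knob at (228,200) and a black rack with white caps. The empty station is at (406,235), with its knob at (410,208). The blue look-alike rack is at (146,252). The projection failed, probably because `rotation` is a rotation vector, so I'll fix that.

```bash
sed -i "s/^import numpy.*/&\nfrom scipy.spatial.transform import Rotation as R/; s/np.array(c\['rotation'\])/rot(c)/g" h.py
cat >> h.py <<'E'
def rot(c):
    r=np.array(c['rotation']); return R.from_rotvec(r).as_matrix() if r.size==3 else r.reshape(3,3)
E
python3 - <<'E'
from h import *
print(vision.calibration('top')); print(vision.calibration('wrist'))
p,d=vision.grab_frame('top')
for t in ['clamp_knob','tube_rack','clamp_pad','spare_lobe']:
    for f in ('look_for','spot_point'):
        if t=='clamp_pad' and f=='spot_point': continue
        for r in getattr(finder,f)(t,'top'): print(t,f,np.round(r['location'],3),round(r['confidence'],2),np.round(proj('top',r['location'])))
# bar/knob points by height near loaded knob
vs,us=np.mgrid[180:275,185:265]; w=world('top',d,us.ravel(),vs.ravel())
c=p[vs.ravel(),us.ravel()]
m=(w[:,2]>.1-.012)&(w[:,2]<.125)
q=w[m]; print('bar',m.sum(),q.mean(0),q.max(0)[2]); 
print(cv2.minAreaRect((q[:,:2]*1000).astype(np.float32)))
m=(w[:,2]>.045)&(w[:,2]<.068)&(c.max(1)>=0); q=w[m]; print('rack',cv2.minAreaRect((q[:,:2]*1000).astype(np.float32)))
save('crop.png',cv2.resize(p[170:285,175:275],None,fx=5,fy=5,interpolation=cv2.INTER_CUBIC))
E
```

```text
{'fx': 411.41270594204434, 'fy': 411.41270594204434, 'cx': 281.8882518964197, 'cy': 208.0454695976344, 'origin': array([0.41919508, 0.0617925 , 0.99250174]), 'rotation': array([-2.18435253,  2.12890383, -0.14375009])}
{'fx': 308.3832702076617, 'fy': 308.3832702076617, 'cx': 279.88038050567127, 'cy': 210.57053095500066, 'mount': array([[-3.69918902e-04, -9.57651988e-01, -2.87927998e-01,
         8.19700193e-02],
       [ 9.99999604e-01, -5.87301848e-04,  6.68611697e-04,
         1.97329280e-05],
       [-8.09397967e-04, -2.87927637e-01,  9.57651826e-01,
        -1.97174357e-01],
       [ 0.00000000e+00,  0.00000000e+00,  0.00000000e+00,
         1.00000000e+00]])}
clamp_knob look_for [0.549 0.188 0.047] 0.87 [227. 204.]
clamp_knob spot_point [0.556 0.201 0.089] 0.75 [218. 197.]
tube_rack look_for [0.429 0.369 0.035] 0.89 [146. 254.]
tube_rack look_for [0.487 0.2   0.057] 0.81 [219. 230.]
tube_rack spot_point [ 0.431  0.378 -0.   ] 0.84 [148. 253.]
tube_rack spot_point [0.488 0.198 0.02 ] 0.62 [223. 231.]
clamp_pad look_for [0.446 0.19  0.047] 0.65 [224. 248.]
spare_lobe look_for [ 0.543 -0.228  0.075] 0.64 [410. 209.]
spare_lobe look_for [0.445 0.194 0.046] 0.56 [222. 249.]
spare_lobe spot_point [ 0.545 -0.262  0.044] 0.91 [420. 210.]
bar 136 [0.55592859 0.19817677 0.10903953] 0.11635531347837802
((557.0902709960938, 199.43746948242188), (45.63820266723633, 12.15967082977295), 71.63818359375)
rack ((493.6479797363281, 195.9930419921875), (158.09622192382812, 106.9318618774414), 3.562096357345581)
```

View pics/crop.png

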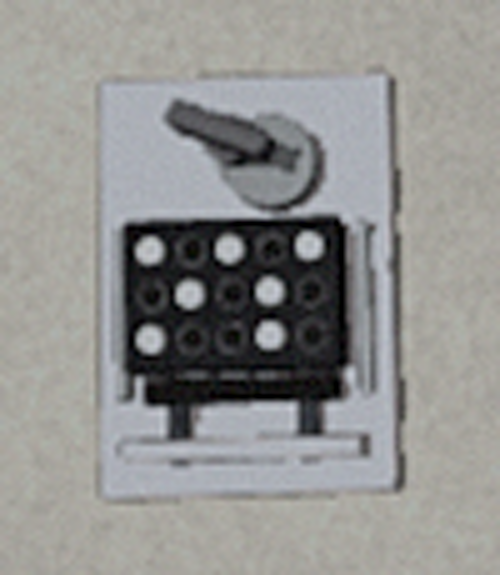

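The crop confirms it: black rack with white caps, lobe disc to the lower right of the bar. The bar's lobe direction has an azimuth of about 251.6°, and the rack lies at about 182°, so the clockwise turn is about 70° (1.22 rad), which is within the stated range. Next I'll get the plate yaw and the tool yaw.

```bash
python3 - <<'E'
from h import *
f=np.load('top.npz');p,d=f['p'],f['d']
vs,us=[a.ravel() for a in np.mgrid[180:275,185:265]]; w=world('top',d,us,vs); c=p[vs,us].astype(int)
for n,m in [('black',(w[:,2]>.045)&(w[:,2]<.07)&(c.max(1)<60)),('plate',(w[:,2]>.014)&(w[:,2]<.03))]:
    im=np.zeros(p.shape[:2],np.uint8); im[vs[m],us[m]]=1
    n_,l,s,_=cv2.connectedComponentsWithStats(im); k=1+np.argmax(s[1:,4]); k=l[vs,us]==k
    print(n,cv2.minAreaRect((w[k,:2]*1000).astype(np.float32)))
o=robot.get_obs(); M=R.from_rotvec(o['tool_rot']).as_matrix(); print(o['time_s'],o['tcp_pos'],M.round(3),np.degrees(np.arctan2(M[1,1],M[0,1])),o['qpos'])
E
```

```text
black ((489.24957275390625, 196.04745483398438), (69.56986236572266, 97.76541900634766), 2.9269814491271973)
plate ((497.5728759765625, 196.23348999023438), (200.21630859375, 140.3794708251953), 3.4054713249206543)
0.85 [0.19543359 0.54080789 0.18809619] [[-0.94  0.34  0.  ]
 [ 0.34  0.94  0.  ]
 [-0.    0.   -1.  ]] 70.1341565140172 [ 1.20403345e+00  3.19582247e-01  1.56447418e+00 -1.34706399e-05
  1.25738240e+00 -2.00343502e-02]
```

apply_moves([
  {"travel": [15,-45,8],"turn": -7.4},
  {"travel": [15,-45,8],"turn": -7.4},
  {"travel": [15,-45,8],"turn": -7.4},
  {"travel": [15,-45,8],"turn": -7.4},
  {"travel": [15,-45,0],"turn": -7.4},
  {"travel": [15,-45,0],"turn": -7.4},
  {"travel": [45,-12,0],"turn": -7.4},
  {"travel": [45,-12,0],"turn": -7.4},
  {"travel": [45,-12,0],"turn": -7.4},
  {"travel": [45,-12,0],"turn": -7.4},
  {"travel": [45,-12,0],"turn": -7.4},
  {"travel": [45,-12,0],"turn": -7.4},
], jaw=60)

```text
time_s: 2.05
tcp_pos: [0.5573, 0.1979, 0.2201]
tool_rot: [-2.558, -1.824, -0.001]
wrist_force: [-0.5, 0.7, 0.7]
finger_gap: 0.06
finger_force: 0.0
```

apply_moves([
  {"travel": [0,0,0],"turn": 0},
  {"travel": [0,0,0],"turn": 0},
])

```text
time_s: 2.25
tcp_pos: [0.5556, 0.1984, 0.2192]
tool_rot: [-2.552, -1.831, 0.003]
wrist_force: [-0.3, 0.7, -0.1]
finger_gap: 0.06
finger_force: 0.0
```

```bash
cat >> h.py <<'E'
def wristw():
    o=robot.get_obs(); p,d=vision.grab_frame('wrist'); c=vision.calibration('wrist'); T=np.eye(4)
    T[:3,:3]=R.from_rotvec(o['tool_rot']).as_matrix(); T[:3,3]=o['tcp_pos']; T=T@c['mount']
    vs,us=np.mgrid[:420,:560]; q=np.stack([(us-c['cx'])/c['fx']*d,(vs-c['cy'])/c['fy']*d,d],-1)
    return o,p,d,q@T[:3,:3].T+T[:3,3]
def yaw(o):
    M=R.from_rotvec(o['tool_rot']).as_matrix(); return np.degrees(np.arctan2(M[1,1],M[0,1]))
E
python3 - <<'E'
from h import *
o,p,d,w=wristw(); save('w1.png',p)
print(o['time_s'],o['tcp_pos'],yaw(o),o['qpos'],o['finger_gap'])
m=(d>0)&(w[...,2]>.09)&(w[...,2]<.118)&(np.hypot(w[...,0]-.557,w[...,1]-.199)<.04)
q=w[m]; print(m.sum(),np.median(q[:,2]),cv2.minAreaRect((q[:,:2]*1000).astype(np.float32)))
t=q[q[:,2]>np.percentile(q[:,2],90)-.006]; print(cv2.minAreaRect((t[:,:2]*1000).astype(np.float32)))
E
```

```text
2.25 [0.5555878  0.19835085 0.2192006 ] -18.69936470715912 [3.23203936e-01 3.27400985e-01 1.47414346e+00 3.48237660e-04
 1.34192550e+00 6.49489357e-01] 0.05998865214145787
534 0.10991580213120253 ((557.5374145507812, 200.18856811523438), (45.11235427856445, 11.575175285339355), 71.33480834960938)
((557.5927124023438, 200.1070556640625), (44.95684814453125, 11.575011253356934), 71.11310577392578)
```

View pics/w1.png

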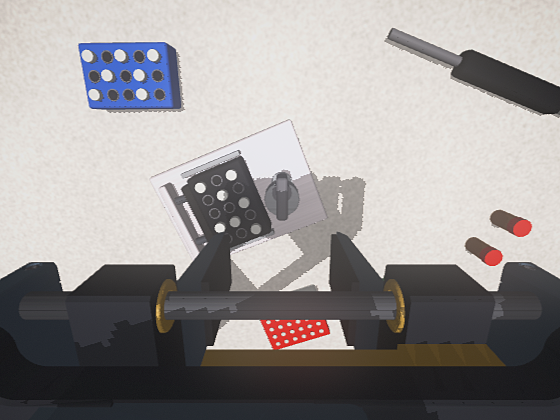

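The wrist view shows the bar at (283,195) between the fingers, with the lobe below it and the rack to its left. The bar measures (557.5, 200.1) at 71.3°, which agrees with the top camera. I'll descend and grip.

apply_moves([
  {"travel": [1.8,1.6,-30],"turn": 0},
  {"travel": [0,0,-35],"turn": 0},
  {"travel": [0,0,-35],"turn": 0},
  {"travel": [0,0,-20],"turn": 0},
  {"travel": [0,0,-13],"turn": 0},
  {"travel": [0,0,0],"turn": 0},
  {"travel": [0,0,0],"turn": 0},
])

```text
time_s: 3.0
tcp_pos: [0.5575, 0.201, 0.0883]
tool_rot: [2.551, 1.832, 0.003]
wrist_force: [0.1, 0.5, 0.7]
finger_gap: 0.06
finger_force: 0.0
```

apply_moves([
  {"travel": [0,0,0],"turn": 0},
  {"travel": [0,0,0],"turn": 0},
  {"travel": [0,0,0],"turn": 0},
  {"travel": [0,0,0],"turn": 0},
  {"travel": [0,0,0],"turn": 0},
  {"travel": [0,0,0],"turn": 0},
], jaw=0, force=35)

```text
time_s: 3.6
tcp_pos: [0.5573, 0.2004, 0.0871]
tool_rot: [2.552, 1.832, 0.0]
wrist_force: [0.4, 1.0, -0.5]
finger_gap: 0.0147
finger_force: 0.0
```

apply_moves([
  {"travel": [0,0,0],"turn": 0},
  {"travel": [0,0,0],"turn": 0},
  {"travel": [0,0,0],"turn": 0},
])

```text
time_s: 3.9
tcp_pos: [0.5572, 0.2004, 0.087]
tool_rot: [2.552, 1.832, -0.0]
wrist_force: [-0.1, 0.4, 0.1]
finger_gap: 0.0005
finger_force: 0.0
```

apply_moves([
  {"travel": [0,0,0],"turn": -4},
  {"travel": [0,0,0],"turn": -4},
  {"travel": [0,0,0],"turn": -4},
  {"travel": [0,0,0],"turn": -4},
  {"travel": [0,0,0],"turn": -4},
])

```text
time_s: 4.4
tcp_pos: [0.5572, 0.2004, 0.087]
tool_rot: [2.833, 1.357, -0.0]
wrist_force: [0.1, -0.2, -0.6]
finger_gap: 0.0003
finger_force: 0.0
```

The fingers closed to 0 with nothing between them, so something is off. I'll look before moving again.

```bash
python3 - <<'E'
from h import *
o,p,d,w=wristw(); print(o['time_s'],o['tcp_pos'],yaw(o),o['finger_gap'])
a=p; p,d2=vision.grab_frame('scene'); 
b=cv2.resize(p[170:300,270:450],(560,404)); save('c1.png',cv2.resize(np.vstack([a,b]),None,fx=.7,fy=.7))
for t in ['clamp_knob']:
    for r in finder.spot_point(t,'scene')+finder.look_for(t,'scene'): print(r['location'],r['confidence'],proj('scene',r['location']))
E
```

```text
4.4 [0.55722066 0.20038793 0.08704152] -38.831121492032175 0.0003166787361091993
[0.5578, 0.1999, 0.0968] 0.73 (np.float64(346.3850510376268), np.float64(228.71735809086792))
[0.5649, 0.1948, 0.0608] 0.92 (np.float64(341.999243458642), np.float64(243.89286443597865))
```

View pics/c1.png

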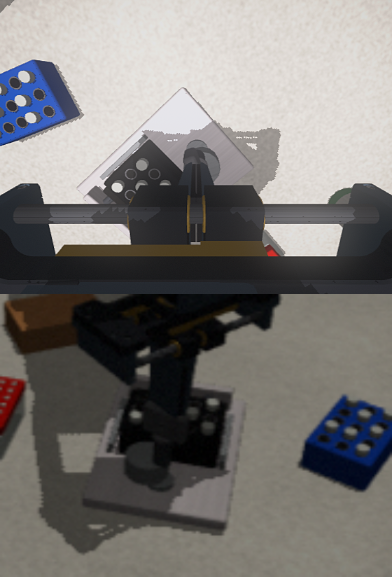

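```bash
python3 - <<'E'
from h import *
o,p,d,w=wristw()
a=cv2.resize(p[170:340,200:360],(400,425),interpolation=cv2.INTER_CUBIC)
s,_=vision.grab_frame('scene'); b=cv2.resize(s[195:280,305:385],(400,425),interpolation=cv2.INTER_CUBIC)
save('c2.png',np.clip(np.hstack([a,b]).astype(float)*1.6,0,255).astype(np.uint8))
m=(d>0)&(np.hypot(w[...,0]-.557,w[...,1]-.2)<.045)&(w[...,2]>.03)
for lo in np.arange(.03,.14,.01):
    k=m&(w[...,2]>=lo)&(w[...,2]<lo+.01); q=w[k]
    if len(q)>5: print(round(lo,2),len(q),q.min(0).round(3),q.max(0).round(3))
E
```

```text
0.03 274 [0.522 0.178 0.03 ] [0.574 0.229 0.04 ]
0.04 807 [0.522 0.163 0.04 ] [0.574 0.229 0.05 ]
0.05 635 [0.513 0.168 0.05 ] [0.569 0.229 0.06 ]
0.06 78 [0.512 0.196 0.06 ] [0.566 0.206 0.07 ]
0.07 29 [0.565 0.194 0.071] [0.568 0.207 0.08 ]
0.08 101 [0.56  0.194 0.08 ] [0.569 0.222 0.09 ]
0.09 105 [0.56  0.206 0.09 ] [0.569 0.223 0.1  ]
0.1 232 [0.547 0.188 0.1  ] [0.57  0.222 0.11 ]
0.11 235 [0.55  0.192 0.11 ] [0.575 0.221 0.12 ]
0.12 231 [0.56  0.207 0.12 ] [0.575 0.22  0.13 ]
0.13 282 [0.559 0.207 0.13 ] [0.576 0.221 0.14 ]
0.14 374 [0.559 0.207 0.14 ] [0.577 0.221 0.15 ]
```

View pics/c2.png

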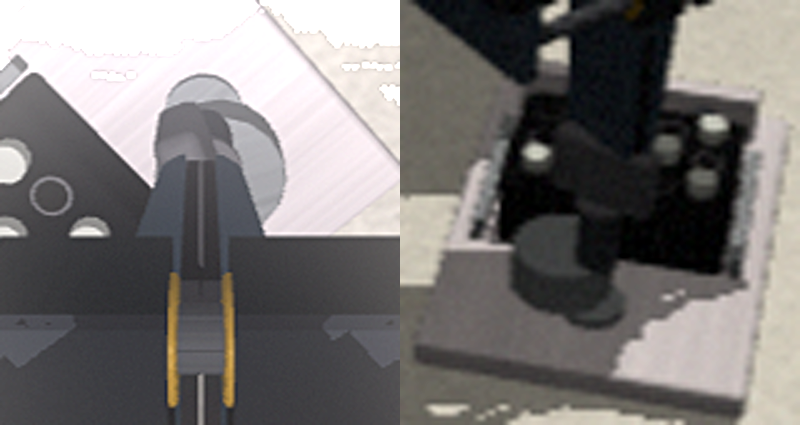

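```bash
python3 - <<'E'
from h import *
s,d=vision.grab_frame('scene')
for u in (340,346,350):
    print('col',u)
    for v in range(205,250,3):
        if d[v,u]>0: print(v,world('scene',d,[u],[v])[0].round(3),s[v,u])
r=finder.regions_of('clamp_knob','scene')[0]; m=r['pixels']&(d>0); vs,us=np.nonzero(m); w=world('scene',d,us,vs)
print(r['confidence'],m.sum())
k=(w[:,2]>.085)&(w[:,2]<.116); print('bar',k.sum(),cv2.minAreaRect((w[k,:2]*1000).astype(np.float32)),w[k].min(0),w[k].max(0))
o=robot.get_obs(); print(o['finger_gap'],o['finger_force'],o['tcp_pos'])
E
```

```text
col 340
205 [0.558 0.183 0.153] [10 12 16]
208 [0.559 0.183 0.146] [ 4  6 10]
211 [0.558 0.184 0.138] [ 9 13 15]
214 [0.556 0.184 0.129] [ 7 11 13]
217 [0.556 0.184 0.122] [ 7  9 10]
220 [0.551 0.184 0.111] [24 22 26]
223 [0.559 0.186 0.109] [22 23 23]
226 [0.556 0.186 0.099] [16 16 18]
229 [0.557 0.187 0.092] [18 16 19]
232 [0.559 0.187 0.086] [15 12 15]
235 [0.56  0.188 0.079] [19 19 19]
238 [0.532 0.184 0.049] [32 31 30]
241 [0.544 0.187 0.05 ] [27 25 26]
244 [0.55  0.188 0.047] [22 22 20]
247 [0.562 0.191 0.049] [24 25 24]
col 346
205 [0.571 0.197 0.165] [ 4  5 10]
208 [0.568 0.197 0.155] [12 13 15]
211 [0.569 0.198 0.149] [ 5  5 10]
214 [0.57  0.198 0.143] [10 11 13]
217 [0.569 0.199 0.134] [ 8 11 13]
220 [0.57  0.199 0.128] [ 7 10 13]
223 [0.566 0.199 0.117] [ 9 12 13]
226 [0.563 0.199 0.108] [15 14 15]
229 [0.564 0.2   0.101] [12 12 13]
232 [0.562 0.2   0.091] [16 17 17]
235 [0.562 0.201 0.084] [13 12 12]
238 [0.568 0.202 0.08 ] [18 17 18]
241 [0.562 0.202 0.068] [13 13 12]
244 [0.563 0.203 0.061] [14 15 15]
247 [0.562 0.203 0.052] [10 11 11]
col 350
205 [0.575 0.205 0.169] [ 6 10 13]
208 [0.577 0.206 0.164] [ 9  9 13]
211 [0.574 0.206 0.154] [13 15 17]
214 [0.574 0.207 0.147] [ 7 10 13]
217 [0.575 0.207 0.14 ] [ 7 11 12]
220 [0.573 0.208 0.132] [ 6 10 14]
223 [0.571 0.208 0.123] [ 8  8 11]
226 [0.569 0.208 0.114] [ 8 10 13]
229 [0.567 0.209 0.105] [16 15 17]
232 [0.565 0.209 0.096] [16 16 15]
235 [0.568 0.21  0.091] [14 13 13]
238 [0.52  0.204 0.045] [3 3 4]
241 [0.522 0.205 0.038] [2 2 1]
244 [0.522 0.206 0.029] [4 1 1]
247 [0.522 0.206 0.021] [43 40 40]
0.95 671
bar 240 ((558.4719848632812, 198.8035125732422), (46.257144927978516, 14.386700630187988), 71.17715454101562) [0.54549211 0.17579404 0.08500495] [0.57002526 0.22097021 0.11263274]
0.0005244494009958626 0.0 [0.55724728 0.20039785 0.08706508]
```

```bash
python3 - <<'E'
from h import *
o,p,d,w=wristw(); M=R.from_rotvec(o['tool_rot']).as_matrix(); t=(w-o['tcp_pos'])@M
for u in (272,278,284,290,296):
    print(u,[(v,*(1000*t[v,u]).round().astype(int).tolist(),p[v,u].tolist()) for v in range(220,282,5) if d[v,u]>0])
E
```

```text
272 [(220, 21, -5, -16, [73, 71, 75]), (225, 20, -5, -22, [84, 82, 85]), (230, 18, -5, -24, [91, 89, 93]), (235, 18, -5, -32, [58, 60, 65]), (240, 18, -4, -40, [54, 56, 62]), (245, 18, -4, -46, [53, 55, 60]), (250, 18, -4, -53, [50, 53, 60]), (255, 17, -4, -58, [50, 53, 60]), (260, 18, -4, -65, [46, 48, 55]), (265, 15, -4, -65, [41, 44, 48]), (270, 16, -4, -72, [39, 40, 45]), (275, 16, -4, -75, [35, 36, 40]), (280, 16, -3, -80, [30, 32, 39])]
278 [(220, 21, -1, -14, [74, 71, 75]), (225, 21, -1, -23, [79, 78, 81]), (230, 17, -1, -23, [85, 82, 87]), (235, 16, -1, -27, [49, 47, 49]), (240, 16, -1, -36, [45, 43, 46]), (245, 17, -1, -44, [43, 42, 43]), (250, 16, -1, -50, [40, 38, 40]), (255, 16, -1, -55, [39, 37, 39]), (260, 16, -1, -62, [35, 34, 36]), (265, 15, -1, -65, [32, 32, 33]), (270, 16, -1, -72, [33, 31, 33]), (275, 16, -1, -76, [30, 29, 31]), (280, 16, -1, -80, [31, 31, 33])]
284 [(220, 8, 3, 23, [65, 64, 67]), (225, 10, 3, 7, [69, 68, 71]), (230, 11, 3, -6, [68, 66, 69]), (235, 16, 2, -29, [52, 49, 51]), (240, 16, 2, -35, [49, 47, 48]), (245, 16, 2, -43, [47, 45, 48]), (250, 16
[... 397 characters left out ...]
, -47, [55, 57, 63]), (250, 18, 5, -54, [52, 54, 59]), (255, 17, 5, -58, [51, 53, 59]), (260, 18, 5, -64, [48, 51, 57]), (265, 17, 5, -68, [48, 51, 57]), (270, 17, 4, -74, [47, 50, 57]), (275, 18, 4, -80, [45, 49, 56]), (280, 37, 3, -118, [81, 65, 37])]
296 [(220, 3, 13, 39, [118, 117, 120]), (225, -1, 13, 39, [116, 115, 118]), (230, -5, 13, 38, [115, 114, 116]), (235, -10, 13, 39, [92, 90, 93]), (240, 17, 9, -39, [52, 54, 59]), (245, 18, 8, -47, [56, 58, 63]), (250, 18, 8, -53, [52, 54, 60]), (255, 18, 8, -59, [52, 53, 59]), (260, 18, 7, -65, [49, 52, 58]), (265, 38, 5, -111, [39, 39, 40]), (270, 38, 5, -113, [39, 38, 40]), (275, 39, 5, -117, [37, 38, 40]), (280, 38, 5, -119, [35, 34, 36])]
```

The real fingertips sit at tool z ≈ −27 mm. They closed just above the bar, which is untouched at 71.2°. To grip it I'll reopen, turn back and go about 25 mm lower, watching the forces.

apply_moves([
  {"travel": [0,0,12],"turn": 5},
  {"travel": [0,0,0],"turn": 5},
  {"travel": [0,0,0],"turn": 5},
  {"travel": [0,0,0],"turn": 5},
  {"travel": [0,0,0],"turn": 0},
  {"travel": [0,0,0],"turn": 0},
  {"travel": [0,0,0],"turn": 0},
], jaw=50)

```text
time_s: 5.55
tcp_pos: [0.5573, 0.2004, 0.0991]
tool_rot: [2.553, 1.83, 0.0]
wrist_force: [0.2, -0.6, 1.0]
finger_gap: 0.0498
finger_force: 0.0
```

apply_moves([
  {"travel": [0,0,-12],"turn": 0},
  {"travel": [0,0,-5],"turn": 0},
  {"travel": [0,0,0],"turn": 0},
  {"travel": [0,0,0],"turn": 0},
])

```text
time_s: 5.95
tcp_pos: [0.5571, 0.2003, 0.0816]
tool_rot: [-2.552, -1.831, 0.001]
wrist_force: [0.5, 0.6, 0.5]
finger_gap: 0.0504
finger_force: 0.0
```

apply_moves([
  {"travel": [0,0,-7],"turn": 0},
  {"travel": [0,0,-7],"turn": 0},
  {"travel": [0,0,-6],"turn": 0},
  {"travel": [0,0,0],"turn": 0},
])

```text
time_s: 6.35
tcp_pos: [0.5564, 0.2001, 0.0608]
tool_rot: [-2.552, -1.831, 0.004]
wrist_force: [-0.6, 0.8, -0.2]
finger_gap: 0.0499
finger_force: 0.0
```

apply_moves([
  {"travel": [0,0,0],"turn": 0},
  {"travel": [0,0,0],"turn": 0},
  {"travel": [0,0,0],"turn": 0},
  {"travel": [0,0,0],"turn": 0},
  {"travel": [0,0,0],"turn": 0},
  {"travel": [0,0,0],"turn": 0},
  {"travel": [0,0,0],"turn": 0},
  {"travel": [0,0,0],"turn": 0},
], jaw=0, force=35)

```text
time_s: 7.15
tcp_pos: [0.558, 0.2002, 0.0623]
tool_rot: [2.551, 1.831, 0.002]
wrist_force: [3.6, -1.5, 0.2]
finger_gap: 0.012
finger_force: 35.0
```

The bar is now held, with a 12.0 mm gap and 35 N. I'll turn it clockwise in stages.

apply_moves([
  {"travel": [0,0,0],"turn": -4},
  {"travel": [0,0,0],"turn": -4},
  {"travel": [0,0,0],"turn": -4},
  {"travel": [0,0,0],"turn": -4},
  {"travel": [0,0,0],"turn": -4},
  {"travel": [0,0,0],"turn": -4},
  {"travel": [0,0,0],"turn": -4},
  {"travel": [0,0,0],"turn": -4},
  {"travel": [0,0,0],"turn": -4},
])

```text
time_s: 8.05
tcp_pos: [0.5586, 0.1997, 0.0623]
tool_rot: [2.993, 0.95, 0.004]
wrist_force: [4.2, -3.4, -0.9]
finger_gap: 0.0121
finger_force: 35.0
```

apply_moves([
  {"travel": [0,0,0],"turn": -4},
  {"travel": [0,0,0],"turn": -4},
  {"travel": [0,0,0],"turn": -4},
  {"travel": [0,0,0],"turn": -4},
  {"travel": [0,0,0],"turn": -4},
])

```text
time_s: 8.55
tcp_pos: [0.5588, 0.1993, 0.0623]
tool_rot: [3.111, 0.417, 0.004]
wrist_force: [4.7, -5.2, -1.9]
finger_gap: 0.0119
finger_force: 35.0
```

apply_moves([
  {"travel": [0,0,0],"turn": -4},
  {"travel": [0,0,0],"turn": -4},
  {"travel": [0,0,0],"turn": -4},
  {"travel": [0,0,0],"turn": 0},
  {"travel": [0,0,0],"turn": 0},
])

```text
time_s: 9.05
tcp_pos: [0.5589, 0.1991, 0.0623]
tool_rot: [3.138, 0.091, 0.005]
wrist_force: [5.0, -5.1, -1.1]
finger_gap: 0.0117
finger_force: 35.0
```

```bash
python3 - <<'E'
from h import *
o=robot.get_obs(); print(o['time_s'],yaw(o),yaw(o)-90,o['wrist_force'],o['torque'],o['finger_gap'],o['qpos'])
E
```

```text
9.05 -86.67443683603419 -176.6744368360342 [ 5.03345594 -5.07874323 -1.12578045] [-0.80334562 -0.57621828 -0.13110342] 0.011746561857254643 [ 0.32453539  0.44968773  1.70060753 -0.00327106  0.98908588  1.83908103]
```

The lobe azimuth is 183.3° if the grip didn't slip, against a target of about 183.2°. I'll release, back off upwards and verify.

apply_moves([
  {"travel": [0,0,0],"turn": 0},
  {"travel": [0,0,0],"turn": 0},
  {"travel": [0,0,0],"turn": 0},
  {"travel": [0,0,0],"turn": 0},
  {"travel": [0,0,0],"turn": 0},
], jaw=50)

```text
time_s: 9.55
tcp_pos: [0.557, 0.2006, 0.062]
tool_rot: [-3.14, -0.092, 0.001]
wrist_force: [0.1, -1.1, -0.1]
finger_gap: 0.0482
finger_force: 0.0
```

apply_moves([
  {"travel": [0,0,20],"turn": 0},
  {"travel": [0,0,40],"turn": 0},
  {"travel": [0,0,45],"turn": 0},
  {"travel": [0,0,45],"turn": 0},
  {"travel": [-45,0,20],"turn": 0},
  {"travel": [-45,0,0],"turn": 0},
  {"travel": [-45,0,0],"turn": 0},
  {"travel": [-45,0,0],"turn": 0},
  {"travel": [0,0,0],"turn": 0},
  {"travel": [0,0,0],"turn": 0},
])

```text
time_s: 10.55
tcp_pos: [0.377, 0.2006, 0.2327]
tool_rot: [-3.14, -0.093, -0.003]
wrist_force: [0.5, 0.7, -1.0]
finger_gap: 0.0498
finger_force: 0.0
```

```bash
python3 - <<'E'
from h import *
p,d=vision.grab_frame('top'); o=robot.get_obs(); print(o['time_s'],o['tcp_pos'],o['finger_gap'])
vs,us=[a.ravel() for a in np.mgrid[180:275,185:265]]; w=world('top',d,us,vs); c=p[vs,us].astype(int)
m=(w[:,2]>.09)&(w[:,2]<.118); print('bar',m.sum(),cv2.minAreaRect((w[m,:2]*1000).astype(np.float32)))
m=(w[:,2]>.045)&(w[:,2]<.07)&(c.max(1)<60)
im=np.zeros(p.shape[:2],np.uint8); im[vs[m],us[m]]=1
_,l,s,_=cv2.connectedComponentsWithStats(im); k=l[vs,us]==1+np.argmax(s[1:,4]); print('rack',cv2.minAreaRect((w[k,:2]*1000).astype(np.float32)))
for r in finder.spot_point('spare_lobe','top'): print(r)
s,_=vision.grab_frame('scene')
save('c3.png',np.hstack([cv2.resize(p[170:285,175:275],(400,460)),cv2.resize(s[195:280,305:385],(400,460))]))
E
```

```text
10.6 [0.37791554 0.2006873  0.23256571] 0.05005614313259984
bar 146 ((556.66015625, 199.43434143066406), (44.90296173095703, 12.465868949890137), 3.408071517944336)
rack ((479.68768310546875, 197.27523803710938), (83.99569702148438, 97.96465301513672), 3.6791117191314697)
{'location': [0.5451, -0.2638, 0.0444], 'confidence': 0.55}
```

View pics/c3.png

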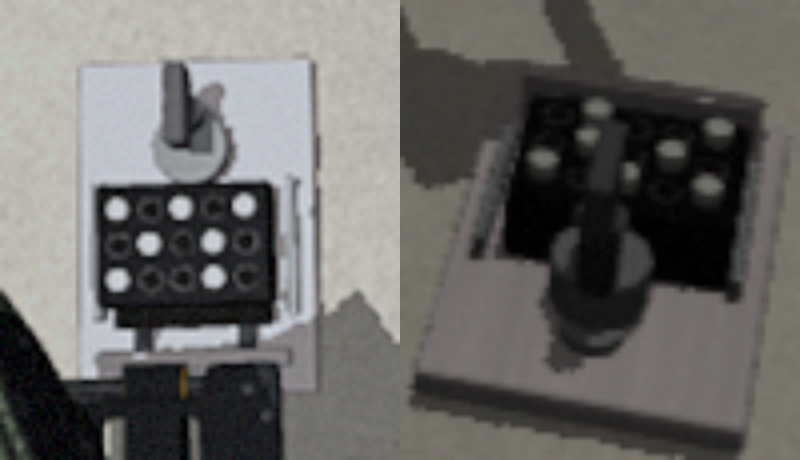

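The lobe now points at the rack (bar at 3.4°, plate at 3.4°). The rack sits flush against the pad, pushed back about 2–3 mm and flat, and the spare knob is unchanged. The arm is clear, so I'm handing in.

```bash
python3 -c "
from rig import workorder
print(workorder.job_done())"
```

```text
the job is handed in; nothing more can be done
None
```

I turned the loaded station's knob about 68° clockwise, so its lobe now points at the rack and presses it against the sprung pad. I then let go, left the empty station's knob alone and handed the job in at about 11 s, but the hand-in gave no verdict and I had no direct reading of the clamp force.

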